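# Clear the weight and hold the animation glass open

### The arm

A 7-joint arm with a two-finger parallel gripper is mounted at the origin on the work surface. World frame = base frame: x ahead of the robot, y to its left, z up, the work surface at z = 0. Lengths are in m, angles in rad, forces in N, time in s.
With the tool pointing down it reaches from about 0.425 to 0.925 m from the base axis. Payload 6.8 kg.
Tool frame: the origin (TCP) lies at the very end of the fingers, on their centre line; the grasp point (between the pads) lies 19 mm behind it; z points along the fingers, y is the direction in which the jaws open and shut (so a half turn about z gives the same grasp; the last joint's range is limited). The gripper opens to 88 mm and grips with 3 to 60 N. Pads are 20 mm wide; open, the fingers measure 115 mm over their backs; the gripper's body (75 mm by 178 mm) begins 61 mm behind the grasp point.
Start: joints at [1.085, 0.477, 0.022, 1.555, -0.011, 1.109, -0.083], TCP at [0.249, -0.627, 0.223] pointing down, gripper open.
Joint ranges: [-2.96, 2.96], [-0.34, 2.1], [-1.41, 1.46], [0.24, 2.44], [-1.37, 4.51], [0.17, 1.92], [-2.96, 2.96]. Speed limits (rad/s): [2.39, 2.39, 3.14, 3.14, 3.14, 3.14, 3.14].

### API

Orientations are given as [roll, pitch, yaw] about the fixed x, y, z axes, in that order (R = Rz(yaw) Ry(pitch) Rx(roll)).
In Python, from rig import * gives the robot as it stands. The module is installed in compiled form; this text tells all that it offers.
- The arm moves only by the tool servo_tool, never from a script. Its argument "steps" is a list of rows, each a list of 5 numbers: the shift along the world's x, y, z in mm, then the turn about the world's z in rad, then the finger opening in mm, from 0 to 87.8. In form: [[tx, ty, tz, roll, hand], ...]. A call has 1 to 5 rows; each row shifts and turns the commanded pose from where the row before left it; what a row does not reach is not made up. A row lasts 1/12 s, in which the tool goes at most 41.7 mm and 7.16 degrees, less where a joint would pass 70% of its speed; a pose out of reach is approached as far as the arm can. A call is refused whole if a number of a shift passes 41.7 or a number of a turn 0.125, either way. A call with a gripper value outside its range is refused whole. The fingers move at their own pace and stop on an object; "squeeze" is the grip in N (left out, the last holds). Time passes only in rows, so rows that do not move let the fingers close. It gives the time, the measured TCP pose, the force and the opening at its end, in the units of the state.
- read_state(): the state, without advancing time (a new reading comes with each control period).
- read_camera(name): name is "scene" or "top" or "wrist"; returns the picture (400x640x3 uint8, red, green, blue); there is no depth.
- camera_model(name): a dict with "vfov" (degrees; the focal length in pixels is half the picture's height over the tangent of half this angle, whatever the lens; pixels are square), "cx", "cy" (the principal point, pixels), "rvec" (rotation vector, rad) and "tvec" (3), from world to camera coordinates, as OpenCV has them. Camera axes: x right, y down, z forward; pixel columns grow to the right and rows downward; lengths in m; the calibration is good to about 2 mm. A picture is of the moment at which its call begins: read the wrist's pose just before it. camera_model takes no time and is no camera call; for the wrist camera it gives the pose at the moment of the call.
- sign_off(): hands the job in, once; it reports no verdict.
The state is a dict: "time_s": time; "qpos": joint angles; "dq": joint speeds; "tau": joint torques, N m; "tool_pos": TCP position; "tcp_rot": TCP orientation; "contact_force": force on the tool from outside, world axes, zero at the start; "wrist_torque": the same for the moment, N m; "grip_width": finger opening in m.
Only numpy, scipy, OpenCV 4.12 (cv2) and the standard library are available. Lean on these libraries where they do the work, as an engineer would, in place of code of your own. Each camera call takes 0.05 s, during which the arm holds its last target.

### The job

The cut-outs under the glass of the animation bed have to be rearranged. Take the steel weight off the glass and set it down upright in the square wooden tray without dropping it; only then raise the hinged glass by its pull bar to 45 degrees, and finish while still holding it steady there, because it falls shut by itself. Leave everything else where it is.

Things in the scene. Friction and masses are not known exactly. Their poses are not given: they have to be found in the camera images.
- bed: Dark steel light box fixed to the table, 45 mm tall, coloured paper artwork on top. Origin on the table surface; its x axis points from the pull bar to the hinge, roughly away from the robot, z up. It reaches from x = -115 mm (pull-bar side) to x = +175 mm (ledge behind the hinge) and 135 mm either way in y.
- lid_hinge (a point): Middle of the glass lid's hinge axis, fixed on the bed at its x = 105, y = 0, height 52.5 mm. The hinge axis runs along the bed's y axis. Axes as the bed's.
- glass_lid (a joint): Opening angle of the glass lid, rad: 0 shut (level), grows as the pull-bar edge rises; 0.785 is 45 degrees; stop at 1.4. Dark steel frame with a clear flush pane, 210 mm from hinge to front edge, 260 mm wide, 10 mm thick; top face 57.5 mm above the table when shut. About 0.5 kg with the bar; almost no hinge friction: it falls shut when let go.
- pull_bar (a point): Round aluminium bar 12 mm thick, on two end arms 110 mm apart along the lid's front edge, parallel to the hinge axis and 250 mm from it; moves with the lid. Axis height 52.5 mm when shut, 229 mm at 45 degrees. 34 mm free between bar and lid edge; only the table is below. Origin: bar's middle, on its axis; y along the bar, x to the hinge, z out of the glass's upper face.
- weight: Plain steel weight, 0.6 kg or so, loose, standing on the glass: round foot 56 mm across and 30 mm tall, a 20 mm neck, and on top a round knob 26 mm across from 47 to 66 mm above the underside. Origin: centre of the underside, z up.
- tray: Shallow square wooden tray fixed to the table, 110 x 110 mm outside, 22 mm tall, walls and floor 4 to 5 mm thick; empty. It stands left or right of the bed. Origin: centre of its underside, axes along its sides.
- dish: White round ceramic bowl, 104 mm across, 35 mm tall; bystander. Loose; leave it alone.
- tape: Roll of paper tape lying flat, 90 mm across, 24 mm tall; bystander. Loose; leave it alone.
- lens_cap: Black lens cap, flat disc 72 mm across, 12 mm tall; bystander. Loose; leave it alone.
- glue: White glue bottle with grey cap, 52 mm across, 120 mm tall, standing; bystander. Loose; leave it alone.
- tree: Small dark green model fir tree, 52 mm across, 95 mm tall, standing on the bed's rear ledge behind the hinge; bystander. Loose; leave it alone.
- brush: Brush lying on the table; bystander. Loose; leave it alone.
- clay: Terracotta block of modelling clay, 70 x 45 x 30 mm; bystander. Loose; leave it alone.
Things that resemble listed ones, but are neither listed nor needed, are in the scene too. Leave any orange or pink look-alike of the weight alone.

How it is judged:
By the outcome, as a careful person would: the job done as asked, in the order asked, and still so for the second after the job is handed in, while the arm keeps its last pose, push and grip.
It also fails if it takes over 54 s, if anything falls off the work surface, if the arm or the gripper's body presses on something with over 40 N, if the wrist force passes 120 N, or if a joint passes its speed limit or range.

## Working session

There is one attempt and no reset: what is moved stays moved. The work goes in short steps, Python scripts to look and compute and a tool call to move; the robot and the scene stay as the last step left them, time stands still between calls to the robot, and variables do not carry over. Pictures are saved under pics/ and viewed, and the job is handed in when it is done.

Besides the shell and the picture viewer there is one more tool, called after "Emit:" as name(argument=value, ...) on one line, values as JSON. servo_tool: Moves the arm, as the interface text tells. Its arguments: {"type":"object","properties":{"steps":{"type":"array"},"squeeze":{"type":"number"}},"required":["steps"]}

```bash
mkdir -p pics; python3 - <<'E'
from rig import *
import cv2
s=read_state();print(s)
for n in("scene","top"):
    im=read_camera(n);cv2.imwrite(f"pics/{n}0.png",im[...,::-1]);print(n,camera_model(n))
E
```

```text
{'time_s': 0.0, 'qpos': array([ 1.08490599,  0.47780662,  0.02234576,  1.55642027, -0.01152724,
        1.10925815, -0.08309891]), 'dq': array([-0.00128249,  0.00030581,  0.00041164, -0.00025121, -0.00095883,
        0.0009823 ,  0.00024904]), 'tau': array([-2.28192198e-04, -5.82860041e+01,  1.53431587e+00, -2.72613591e+01,
       -5.43660228e-02,  1.69886649e-02,  1.83918260e-04]), 'tool_pos': array([ 0.24876371, -0.6268658 ,  0.22169061]), 'tcp_rot': array([-3.13983157e+00,  1.09176455e-04,  3.77795940e-01]), 'contact_force': array([-0.8480643 ,  0.00637955,  0.80855085]), 'wrist_torque': array([-0.03582831, -0.01612005,  0.04686839]), 'grip_width': 0.08768780002553643}
scene {'vfov': 53.180673223012285, 'cx': 321.4347707356201, 'cy': 195.0191031885839, 'rvec': array([ 1.85185108,  1.33805889, -0.6915599 ]), 'tvec': array([-0.15823133, -0.2605498 ,  1.42080272])}
top {'vfov': 45.842194785188504, 'cx': 314.0852106522886, 'cy': 200.7302749996198, 'rvec': array([ 2.17853962, -2.20003346,  0.07257646]), 'tvec': array([0.00959127, 0.554959  , 1.37657502])}
```

View pics/scene0.png

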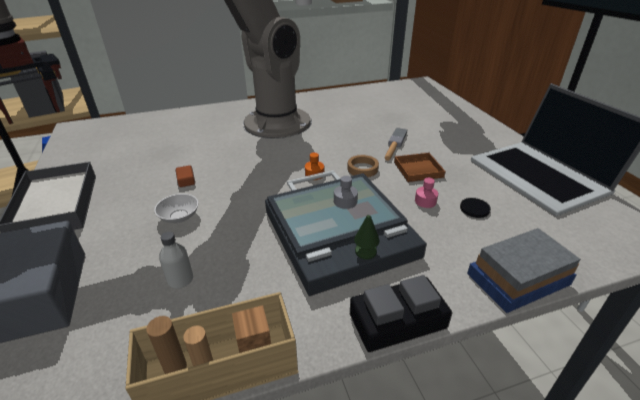

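View pics/top0.png

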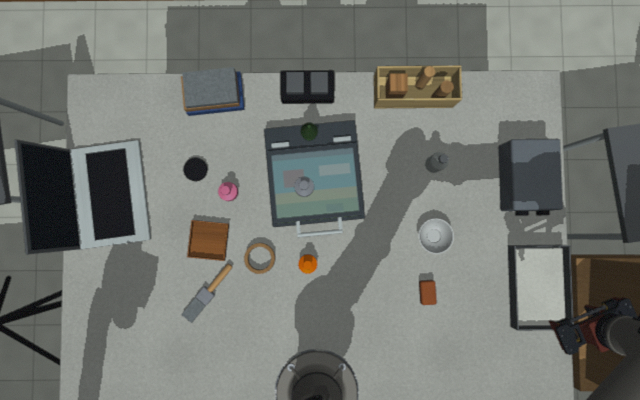

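The top view shows three weight-shaped things: grey on the glass at (303,186), orange at (308,264) and pink at (228,191). The grey one fits the description because it is steel and stands on the glass. The tray is the brown square at (209,239). The wooden box at (418,87) is rectangular and full, and the box at (540,287) is black and white. I'll confirm in a crop and measure.

```bash
cat > h.py <<'E'
import numpy as np,cv2
from rig import *
def K(m):
    f=200/np.tan(np.radians(m['vfov'])/2);return np.array([[f,0,m['cx']],[0,f,m['cy']],[0,0,1]])
def ray(m,uv):
    R=cv2.Rodrigues(m['rvec'])[0];d=R.T@np.linalg.inv(K(m))@np.array([uv[0],uv[1],1.]);return -R.T@m['tvec'],d
def plane(m,uv,z):
    c,d=ray(m,uv);return c+d*(z-c[2])/d[2]
def proj(m,p):
    return cv2.projectPoints(np.array(p,float).reshape(-1,3),m['rvec'],m['tvec'],K(m),None)[0].reshape(-1,2)
def two(m1,u1,m2,u2):
    c1,d1=ray(m1,u1);c2,d2=ray(m2,u2);d1=d1/np.linalg.norm(d1);d2=d2/np.linalg.norm(d2)
    t=np.linalg.lstsq(np.c_[d1,-d2],c2-c1,rcond=None)[0];a=c1+d1*t[0];b=c2+d2*t[1];return (a+b)/2,np.linalg.norm(a-b)
E
python3 - <<'E'
from h import *
im=cv2.imread('pics/top0.png')
c=im[110:285,175:375];cv2.imwrite('pics/topc.png',cv2.resize(c,None,fx=4,fy=4*0.85*0+3.4*1,interpolation=cv2.INTER_CUBIC) if 0 else cv2.resize(c,None,fx=3.4,fy=3.4,interpolation=cv2.INTER_CUBIC))
im=cv2.imread('pics/scene0.png')
c=im[140:290,250:460];cv2.imwrite('pics/scc.png',cv2.resize(c,None,fx=3.8,fy=3.8,interpolation=cv2.INTER_CUBIC))
E
```

```text
(no output)
```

View pics/topc.png

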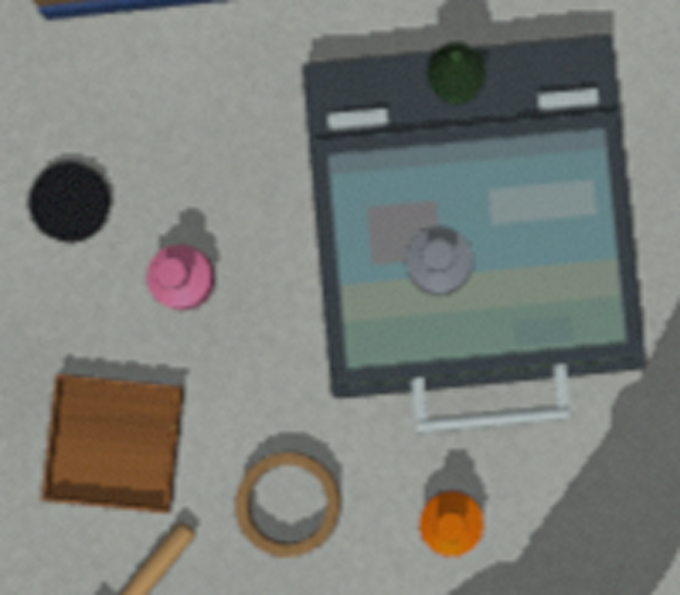

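View pics/scc.png

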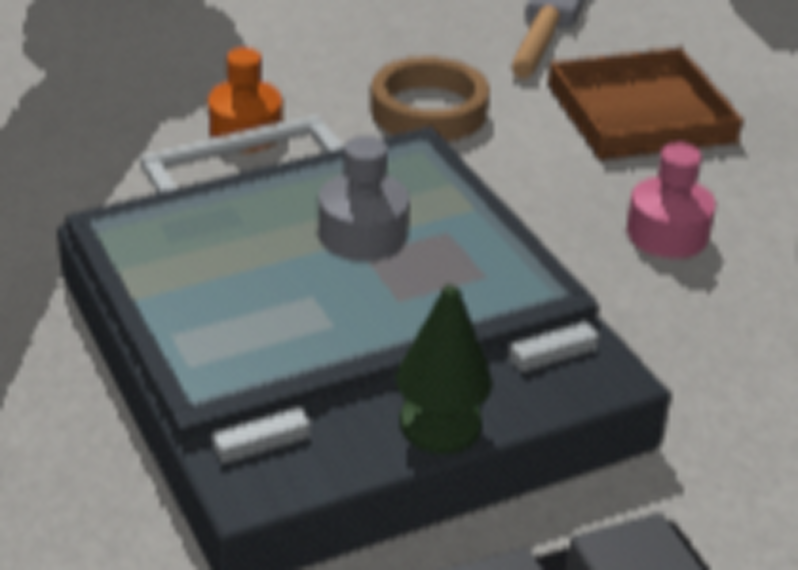

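The enlarged crop confirms it: the grey weight stands on the glass, with its knob at about top (303.8,184.5). Next I'll measure the positions.

```bash
python3 - <<'E'
from h import *
T=camera_model('top');S=camera_model('scene')
t=lambda x,y:(175+(x+.5)/3.4-.5,110+(y+.5)/3.4-.5)
s=lambda x,y:(250+(x+.5)/3.8-.5,140+(y+.5)/3.8-.5)
np.set_printoptions(precision=4,suppress=True)
print('knobtop z.1235',plane(T,t(438,253),.1235),'scene',plane(S,s(366,147),.1235), two(T,t(438,253),S,s(366,147)))
print('foot top',plane(T,t(439,260),.0875))
fl,fr=plane(T,t(333,396),.0575),plane(T,t(644,370),.0575);print('lid front',fl,fr,np.linalg.norm(fl-fr))
rl,rr=plane(T,t(304,65),.045),plane(T,t(611,38),.045);print('bed rear',rl,rr,np.linalg.norm(rl-rr))
bl,br=plane(T,t(418,427),.0525),plane(T,t(568,413),.0525);print('bar',bl,br,np.linalg.norm(bl-br),(bl+br)/2)
yv=(fl-fr+rl-rr)[:2];yaw=np.arctan2(-yv[0],yv[1]);print('bed yaw',yaw)
x=np.array([np.cos(yaw),np.sin(yaw)])
print('depth',((rl+rr)/2-(fl+fr)/2)[:2]@x,'expect .280')
o=((rl+rr)/2)[:2]-.175*x;print('origin',o,'hinge',o+.105*x,'bar',o-.145*x)
o2=((fl+fr)/2)[:2]+.105*x;print('origin2',o2,'bar',o2-.145*x)
c=[plane(T,t(*p),.022) for p in((58,377),(184,388),(171,511),(43,500))];print('tray',c,np.mean(c,0),[np.linalg.norm(c[i]-c[i-1]) for i in range(4)])
print('tray scene',np.mean([plane(S,s(*p),.022) for p in((550,68),(682,50),(741,120),(603,152))],0))
print('orange',plane(T,t(452,524),.03),'tape',plane(T,t(288,504),.024),'pink',plane(T,t(180,277),.03))
# masks
E
```

```text
knobtop z.1235 [0.5941 0.0329 0.1235] scene [0.5945 0.03   0.1235] (array([0.5937, 0.0317, 0.1227]), np.float64(0.0025846943527421157))
foot top [0.5919 0.0328 0.0875]
lid front [0.481  0.1234 0.0575] [ 0.5003 -0.1381  0.0575] 0.2621816752525451
bed rear [0.7652 0.1482 0.045 ] [ 0.7862 -0.1158  0.045 ] 0.2648164483794489
bar [0.4543 0.0524 0.0525] [ 0.4648 -0.074   0.0525] 0.12684338500961528 [ 0.4596 -0.0108  0.0525]
bed yaw 0.07639375162207156
depth 0.2860413570891222 expect .280
origin [0.6012 0.0028] hinge [0.7059 0.0108] bar [ 0.4566 -0.0083]
origin2 [0.5953 0.0007] bar [ 0.4508 -0.0104]
tray [array([0.5001, 0.3634, 0.022 ]), array([0.4896, 0.2548, 0.022 ]), array([0.3843, 0.2657, 0.022 ]), array([0.3948, 0.3755, 0.022 ])] [0.4422 0.3149 0.022 ] [np.float64(0.10602379463502724), np.float64(0.1091110326610628), np.float64(0.105824608858178), np.float64(0.11028258591083688)]
tray scene [0.4522 0.3104 0.022 ]
orange [0.3714 0.0248 0.03  ] tape [0.3894 0.1652 0.024 ] pink [0.5849 0.257  0.03  ]
```

The knob is at about (0.594, 0.032), and the tray centre at about (0.445, 0.313). The sizes match what was given. Moving above the weight.

Emit:
servo_tool(steps=[[17,33,2,0.064,87],[17,33,2,0.064,87],[17,33,2,0.064,87],[17,33,2,0.064,87],[17,33,2,0.064,87]])

```text
time_s: 0.52
tool_pos: [0.3343, -0.4605, 0.2324]
tcp_rot: [-3.141, 0.0, 0.701]
contact_force: [0.4, 0.2, 0.2]
grip_width: 0.0871
```

Emit:
servo_tool(steps=[[17,33,2,0.064,87],[17,33,2,0.064,87],[17,33,2,0.064,87],[17,33,2,0.064,87],[17,33,2,0.064,87]])

```text
time_s: 0.93
tool_pos: [0.4192, -0.2956, 0.2426]
tcp_rot: [-3.141, 0.0, 1.021]
contact_force: [0.9, 0.3, -0.3]
grip_width: 0.0871
```

Emit:
servo_tool(steps=[[17,33,2,0.064,80],[17,33,2,0.064,70],[17,33,2,0.064,60],[17,33,2,0.064,60],[17,33,2,0.064,60]])

```text
time_s: 1.35
tool_pos: [0.5042, -0.1307, 0.2527]
tcp_rot: [-3.141, 0.0, 1.341]
contact_force: [0.9, -0.4, -0.2]
grip_width: 0.0607
```

Emit:
servo_tool(steps=[[17,33,2,0.064,60],[17,33,2,0.064,60],[17,33,2,0.064,60],[17,33,0,0.064,60],[0,0,0,0,60]])

```text
time_s: 1.77
tool_pos: [0.5738, 0.0083, 0.2588]
tcp_rot: [3.14, -0.005, 1.607]
contact_force: [-1.1, 0.5, 0.2]
grip_width: 0.0598
```

```bash
python3 - <<'E'
from h import *
s=read_state();m=camera_model('wrist')
im=read_camera('wrist');cv2.imwrite('pics/w1.png',im[...,::-1]);print(s['time_s'],s['tool_pos'],s['tcp_rot'],s['qpos'],s['grip_width'],s['contact_force']);print(m)
print(proj(m,[.594,.0317,.1235]),proj(m,[.5925,.0317,.0575]))
E
```

```text
1.7667 [0.57377631 0.00830802 0.25879755] [ 3.13988682 -0.00499376  1.60659066] [ 0.30244468  0.32465805 -0.52814515  1.7336338   0.17367123  1.12839852
 -0.24143325] 0.05984467220333064 [-1.12448483  0.48576523  0.20613098]
{'vfov': 62.8462273034496, 'cx': 315.0144235373715, 'cy': 205.74348307333372, 'rvec': array([-2.86727289, -0.0530796 , -0.00955834]), 'tvec': array([-0.57414806, -0.05524143,  0.42171155])}
[[337.63769409 171.71994957]] [[332.25973169 161.57287982]]
```

View pics/w1.png

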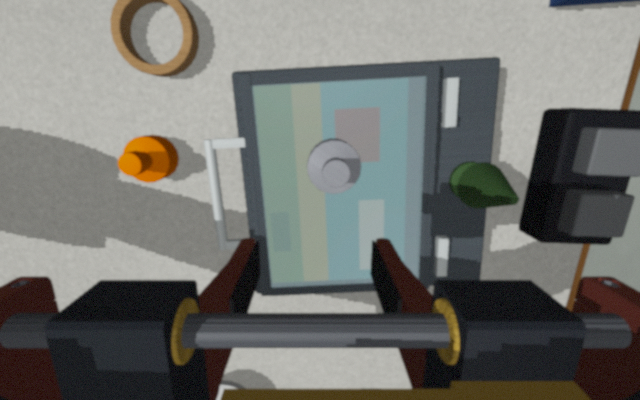

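The wrist view shows the knob top at (336,172), and I predicted (337.6,171.7), so they agree. The bar is near (214,190). I'll check the bar from this view too.

```bash
python3 - <<'E'
from h import *
m=camera_model('wrist');T=camera_model('top')
print('knob',plane(m,(336,172),.1235), 'bar', [plane(m,p,.0525) for p in((209,141),(214,190),(219,219))])
im=cv2.imread('pics/w1.png');cv2.imwrite('pics/w1c.png',cv2.resize(im[120:270,190:370],None,fx=4,fy=4,interpolation=cv2.INTER_CUBIC))
E
```

```text
knob [0.59123717 0.02713666 0.1235    ] bar [array([0.45378122, 0.04501556, 0.0525    ]), array([ 0.45641133, -0.01063244,  0.0525    ]), array([ 0.46049031, -0.04574063,  0.0525    ])]
```

View pics/w1c.png

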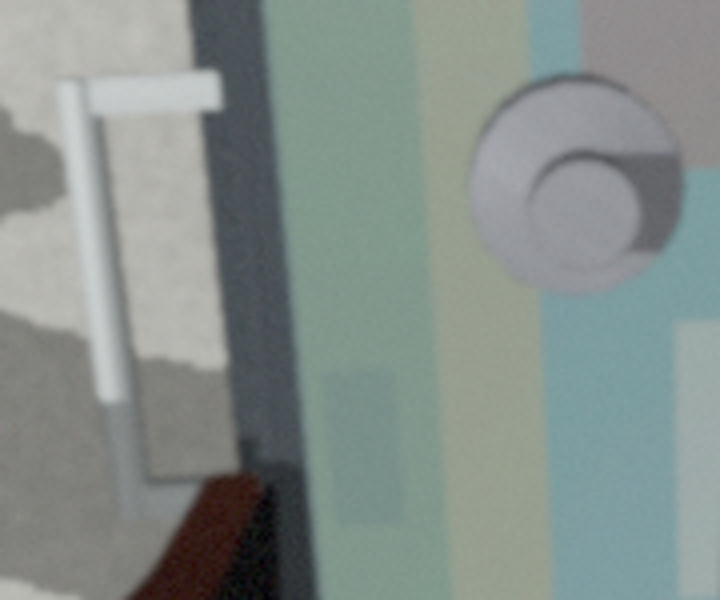

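Emit:
servo_tool(steps=[[0,0,-20,0,60],[0,0,0,0,60],[0,0,0,0,60]])

```text
time_s: 2.07
tool_pos: [0.5707, -0.0019, 0.2376]
tcp_rot: [-3.138, 0.001, 1.592]
contact_force: [0.6, -0.6, -0.1]
grip_width: 0.06
```

```bash
python3 - <<'E'
from h import *
s=read_state();m=camera_model('wrist')
im=read_camera('wrist');m2=camera_model('wrist');print(m['tvec']-m2['tvec'])
cv2.imwrite('pics/w2.png',im[...,::-1]);print(s['time_s'],s['tool_pos'],s['tcp_rot'])
cv2.imwrite('pics/w2c.png',cv2.resize(im[80:280,170:390,::-1],None,fx=3,fy=3,interpolation=cv2.INTER_CUBIC))
print(proj(m,[.593,.031,.1235]))
E
```

```text
[ 1.11519440e-03 -2.55696227e-04  6.61885075e-05]
2.0667 [ 0.57072881 -0.0018763   0.2376121 ] [-3.13836618e+00  6.55990243e-04  1.59193658e+00]
[[342.49228373 163.90700982]]
```

View pics/w2c.png

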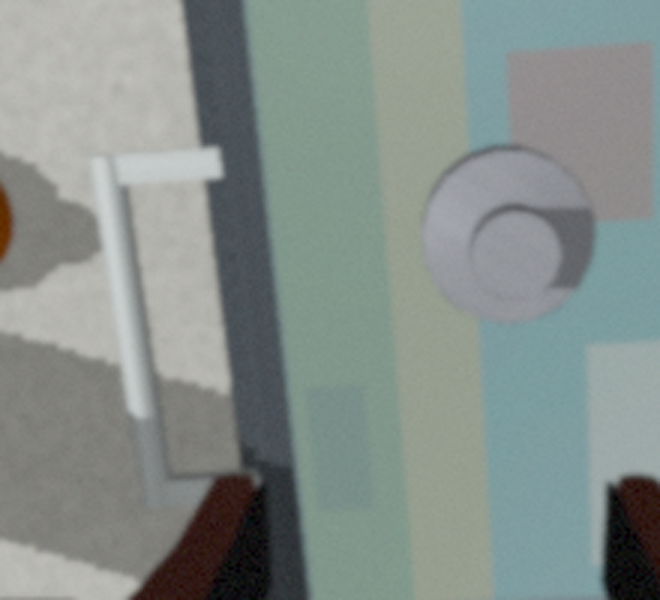

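The knob is at crop (515,253), which is pixel (341.7,164.3). I predicted (342.5,163.9), so the position holds. Moving over it, descending and gripping.

Emit:
servo_tool(steps=[[11,16,0,0,60],[11,16,0,0,60],[0,0,-30,0,60],[0,0,-30,0,60],[0,0,0,0,60]])

```text
time_s: 2.53
tool_pos: [0.591, 0.0302, 0.1744]
tcp_rot: [-3.134, 0.001, 1.593]
contact_force: [-0.7, -0.2, -0.4]
grip_width: 0.0603
```

Emit:
servo_tool(steps=[[0,0,-20,0,60],[0,0,0,0,60],[0,0,0,0,60]])

```text
time_s: 2.78
tool_pos: [0.594, 0.0309, 0.1597]
tcp_rot: [-3.141, 0.0, 1.593]
contact_force: [-0.6, -0.4, 0.1]
grip_width: 0.06
```

```bash
python3 - <<'E'
from h import *
s=read_state();m=camera_model('wrist')
im=read_camera('wrist')
cv2.imwrite('pics/w3.png',im[...,::-1]);print(s['time_s'],s['tool_pos'],s['tcp_rot'],s['contact_force'])
print(proj(m,[.593,.031,.1235]))
E
```

```text
2.7833 [0.59399976 0.03086623 0.159659  ] [-3.14114218e+00  2.98426506e-04  1.59274215e+00] [-0.5671198  -0.44994489  0.13451013]
[[313.40536302 232.05006122]]
```

View pics/w3.png

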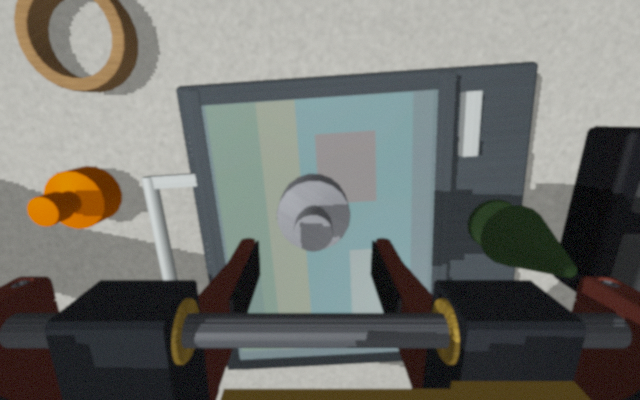

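The wrist view shows the knob at (314,235), centred between the fingers. Going down.

Emit:
servo_tool(steps=[[0,0,-24,0,60],[0,0,-22,0,60],[0,0,-12,0,60],[0,0,-5,0,60],[0,0,0,0,60]])

```text
time_s: 3.25
tool_pos: [0.5939, 0.0314, 0.0956]
tcp_rot: [-3.141, 0.0, 1.594]
contact_force: [-0.6, -0.6, 0.5]
grip_width: 0.0599
```

Emit:
servo_tool(steps=[[0,0,0,0,40],[0,0,0,0,20],[0,0,0,0,15],[0,0,0,0,15],[0,0,0,0,15]], squeeze=40)

```text
time_s: 3.67
tool_pos: [0.5943, 0.0316, 0.0963]
tcp_rot: [3.141, 0.0, 1.594]
contact_force: [-0.0, 0.8, -0.8]
grip_width: 0.0303
```

Emit:
servo_tool(steps=[[0,0,0,0,15],[0,0,0,0,15],[0,0,0,0,15]])

```text
time_s: 3.92
tool_pos: [0.5934, 0.0315, 0.0959]
tcp_rot: [-3.141, 0.0, 1.594]
contact_force: [-3.2, 1.1, 5.2]
grip_width: 0.0251
```

Emit:
servo_tool(steps=[[0,0,0,0,15],[0,0,4,0,15],[0,0,8,0,15],[0,0,12,0,15],[0,0,16,0,15]])

```text
time_s: 4.33
tool_pos: [0.5931, 0.0314, 0.1354]
tcp_rot: [-3.139, -0.0, 1.594]
contact_force: [0.2, 0.5, -6.1]
grip_width: 0.0251
```

Emit:
servo_tool(steps=[[0,0,16,0,15],[0,0,16,0,15],[0,0,8,0,15],[0,0,0,0,15],[0,0,0,0,15]])

```text
time_s: 4.75
tool_pos: [0.5941, 0.0315, 0.1759]
tcp_rot: [3.141, 0.0, 1.594]
contact_force: [-0.8, -0.9, -6.9]
grip_width: 0.025
```

```bash
python3 - <<'E'
from h import *
s=read_state()
im=read_camera('wrist')
cv2.imwrite('pics/w4.png',im[...,::-1]);print(s['time_s'],s['tool_pos'],s['tcp_rot'],s['contact_force'],s['wrist_torque'],s['grip_width'])
E
```

```text
4.75 [0.59406341 0.03149669 0.17589797] [3.14088181e+00 8.15288887e-05 1.59368313e+00] [-0.75420382 -0.85041479 -6.89334306] [-0.01294845 -0.06533582 -0.06122641] 0.0249908411096314
```

View pics/w4.png

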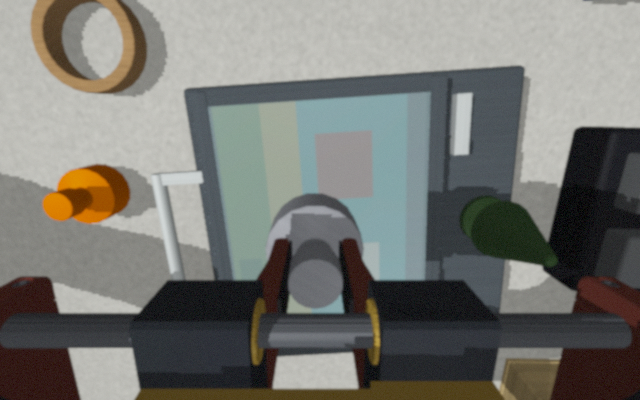

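The weight is held, with -6.9 N on the wrist and a 25 mm opening. Moving it over the tray.

Emit:
servo_tool(steps=[[-5,10,0,0,15],[-10,20,0,0,15],[-14,26,0,0,15],[-14,26,0,0,15],[-14,26,0,0,15]])

```text
time_s: 5.22
tool_pos: [0.5351, 0.1412, 0.1747]
tcp_rot: [-3.14, -0.0, 1.594]
contact_force: [0.2, 0.9, -5.4]
grip_width: 0.025
```

Emit:
servo_tool(steps=[[-14,26,0,0,15],[-14,26,0,0,15],[-14,26,0,0,15],[-10,20,0,0,15],[-5,10,0,0,15]])

```text
time_s: 5.63
tool_pos: [0.4767, 0.2515, 0.1751]
tcp_rot: [-3.14, -0.001, 1.599]
contact_force: [0.0, -0.2, -6.1]
grip_width: 0.0248
```

Emit:
servo_tool(steps=[[0,0,0,0,15],[0,0,0,0,15],[0,0,0,0,15]])

```text
time_s: 5.88
tool_pos: [0.4806, 0.2458, 0.1751]
tcp_rot: [-3.141, 0.001, 1.592]
contact_force: [0.1, 0.0, -6.3]
grip_width: 0.0251
```

```bash
python3 - <<'E'
from h import *
s=read_state();m=camera_model('wrist')
im=read_camera('wrist');np.save('m5.npy',m,allow_pickle=True)
cv2.imwrite('pics/w5.png',im[...,::-1]);print(s['time_s'],s['tool_pos'],s['tcp_rot'],s['contact_force'],s['wrist_torque'],s['grip_width'])
im=read_camera('top');cv2.imwrite('pics/t5.png',im[...,::-1])
im=read_camera('scene');cv2.imwrite('pics/s5.png',cv2.resize(im[130:230,330:490,::-1],None,fx=4,fy=4,interpolation=cv2.INTER_CUBIC))
E
```

```text
5.8833 [0.48059738 0.2458321  0.17513795] [-3.14114650e+00  1.46092646e-03  1.59183109e+00] [ 0.13255916  0.01948826 -6.32918369] [-0.08019996 -0.1528218   0.05348401] 0.025113117304181056
```

View pics/w5.png

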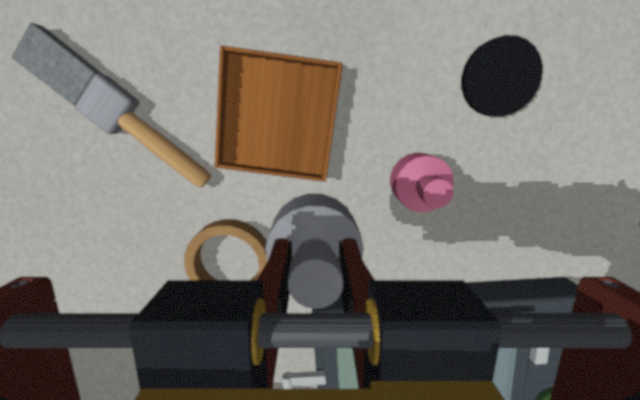

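View pics/s5.png

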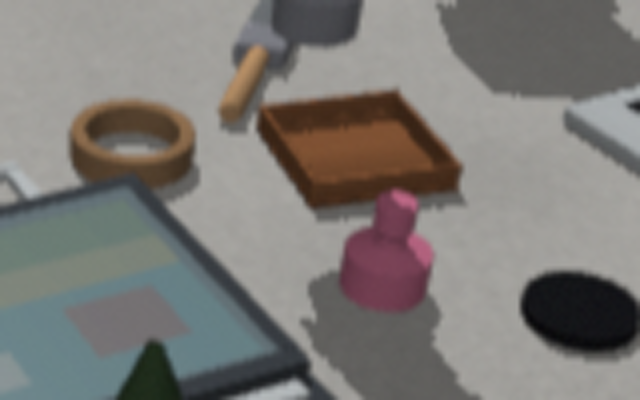

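The wrist view shows the tray rim corners at (221,46), (342,65), (326,181) and (215,166).

```bash
python3 - <<'E'
from h import *
m=np.load('m5.npy',allow_pickle=True).item()
c=np.array([plane(m,p,.022) for p in((221,46),(342,65),(326,181),(215,166))]);print(c,c.mean(0),[np.linalg.norm(c[i]-c[i-1]) for i in range(4)])
S=camera_model('scene')
q=[plane(S,(330+x/4,130+y/4),.022) for x,y in((258,122),(396,92),(462,168),(315,205))];print(np.array(q),np.mean(q,0))
E
```

```text
[[0.39492889 0.37435469 0.022     ]
 [0.50207987 0.36127708 0.022     ]
 [0.49115556 0.25551434 0.022     ]
 [0.38307103 0.26788081 0.022     ]] [0.44280884 0.31475673 0.022     ] [np.float64(0.10713214431518532), np.float64(0.10794608062509173), np.float64(0.10632543502761009), np.float64(0.10878968496507578)]
[[0.40818206 0.25531434 0.022     ]
 [0.40162006 0.37232588 0.022     ]
 [0.50905998 0.36076976 0.022     ]
 [0.51793087 0.24248093 0.022     ]] [0.45919824 0.30772273 0.022     ]
```

The wrist and top cameras agree on a tray centre of (0.443, 0.315).

Emit:
servo_tool(steps=[[-10,18,0,0,15],[-14,26,0,0,15],[-10,18,0,0,15],[-4,7,0,0,15],[0,0,0,0,15]])

```text
time_s: 6.45
tool_pos: [0.441, 0.3183, 0.1759]
tcp_rot: [-3.141, -0.001, 1.597]
contact_force: [0.3, -0.2, -4.7]
grip_width: 0.0249
```

Emit:
servo_tool(steps=[[0,0,-10,0,15],[0,0,-20,0,15],[0,0,-20,0,15],[0,0,-20,0,15],[0,0,-20,0,15]])

```text
time_s: 6.87
tool_pos: [0.4434, 0.3139, 0.0839]
tcp_rot: [3.141, 0.002, 1.59]
contact_force: [0.4, -0.2, -5.7]
grip_width: 0.0249
```

Emit:
servo_tool(steps=[[0,0,-15,0,15],[0,0,-10,0,15],[0,0,-5,0,15],[0,0,0,0,15],[0,0,0,0,15]])

```text
time_s: 7.28
tool_pos: [0.4426, 0.3163, 0.0559]
tcp_rot: [3.141, -0.0, 1.593]
contact_force: [0.3, -0.2, -5.3]
grip_width: 0.0252
```

```bash
python3 - <<'E'
from h import *
s=read_state();print(s['time_s'],s['tool_pos'],s['tcp_rot'],s['contact_force'],s['grip_width'])
im=read_camera('wrist');cv2.imwrite('pics/w6.png',im[...,::-1])
im=read_camera('scene');cv2.imwrite('pics/s6.png',cv2.resize(im[110:230,330:490,::-1],None,fx=4,fy=4,interpolation=cv2.INTER_CUBIC))
E
```

```text
7.2833 [0.44262998 0.3162953  0.05588957] [ 3.14112875e+00 -6.16587588e-05  1.59299925e+00] [ 0.26769473 -0.21259313 -5.27345554] 0.025177469746644063
```

View pics/w6.png

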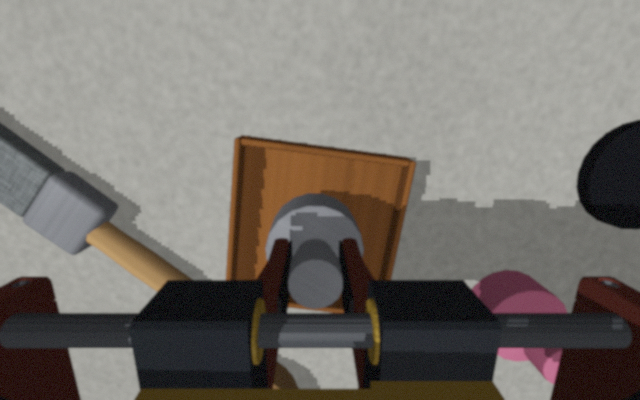

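View pics/s6.png

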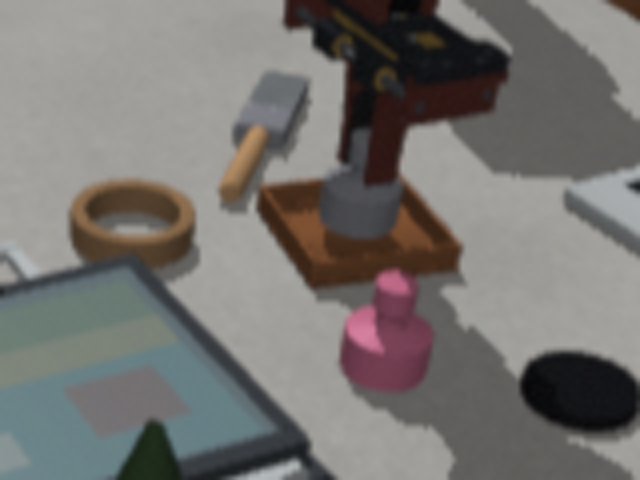

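The weight is upright over the tray floor, roughly centred, at wrist (315,235). I have about 12 mm to go, so I'll lower slowly and watch the force.

Emit:
servo_tool(steps=[[0,0,-4,0,15],[0,0,-4,0,15],[0,0,-2,0,15],[0,0,0,0,15],[0,0,0,0,15]])

```text
time_s: 7.8
tool_pos: [0.4418, 0.3166, 0.0455]
tcp_rot: [-3.141, 0.0, 1.594]
contact_force: [-0.1, 0.0, -5.0]
grip_width: 0.0249
```

Emit:
servo_tool(steps=[[0,0,-1,0,15],[0,0,0,0,15]])

```text
time_s: 7.97
tool_pos: [0.442, 0.3166, 0.0446]
tcp_rot: [3.142, -0.0, 1.594]
contact_force: [0.7, 0.2, -6.5]
grip_width: 0.0248
```

Emit:
servo_tool(steps=[[0,0,-1,0,15],[0,0,0,0,15]])

```text
time_s: 8.13
tool_pos: [0.442, 0.3166, 0.0436]
tcp_rot: [-3.142, -0.0, 1.594]
contact_force: [-0.8, -0.2, -5.3]
grip_width: 0.0251
```

Emit:
servo_tool(steps=[[0,0,-1,0,15],[0,0,0,0,15]])

```text
time_s: 8.3
tool_pos: [0.442, 0.3166, 0.0426]
tcp_rot: [3.141, -0.0, 1.594]
contact_force: [-0.1, 0.2, -5.1]
grip_width: 0.0246
```

Emit:
servo_tool(steps=[[0,0,-0.7,0,15],[0,0,0,0,15],[0,0,0,0,15]])

```text
time_s: 8.55
tool_pos: [0.442, 0.3168, 0.0424]
tcp_rot: [3.141, -0.0, 1.594]
contact_force: [-2.6, -2.4, 3.2]
grip_width: 0.0248
```

It has touched down: the force went from -5 to +3 N. Releasing.

Emit:
servo_tool(steps=[[0,0,0,0,27],[0,0,0,0,30],[0,0,0,0,40],[0,0,0,0,50],[0,0,0,0,60]])

```text
time_s: 8.97
tool_pos: [0.4424, 0.3168, 0.0421]
tcp_rot: [3.141, -0.001, 1.594]
contact_force: [-0.8, 0.8, 0.5]
grip_width: 0.0464
```

Emit:
servo_tool(steps=[[0,0,0,0,60],[0,0,5,0,60],[0,0,15,0,60],[0,0,25,0,60],[0,0,30,0,60]])

```text
time_s: 9.38
tool_pos: [0.441, 0.3158, 0.1168]
tcp_rot: [-3.139, 0.002, 1.594]
contact_force: [0.8, 0.2, -0.2]
grip_width: 0.0599
```

Emit:
servo_tool(steps=[[0,0,30,0,60],[0,0,15,0,60],[0,-15,0,0,60],[0,-25,0,0,60],[0,-25,0,0,60]])

```text
time_s: 9.8
tool_pos: [0.442, 0.2517, 0.1628]
tcp_rot: [3.14, -0.001, 1.596]
contact_force: [0.0, -0.8, 0.1]
grip_width: 0.0604
```

```bash
python3 - <<'E'
from h import *
s=read_state();print(s['time_s'],s['tool_pos'],s['tcp_rot'],s['contact_force'],s['grip_width'])
im=read_camera('wrist');cv2.imwrite('pics/w7.png',im[...,::-1])
im=read_camera('scene');cv2.imwrite('pics/s7.png',im[...,::-1])
E
```

```text
9.8 [0.44196726 0.25173023 0.1628406 ] [ 3.14032709e+00 -9.73195599e-04  1.59564339e+00] [ 0.00121398 -0.79839903  0.05805618] 0.06042178778653147
```

View pics/w7.png

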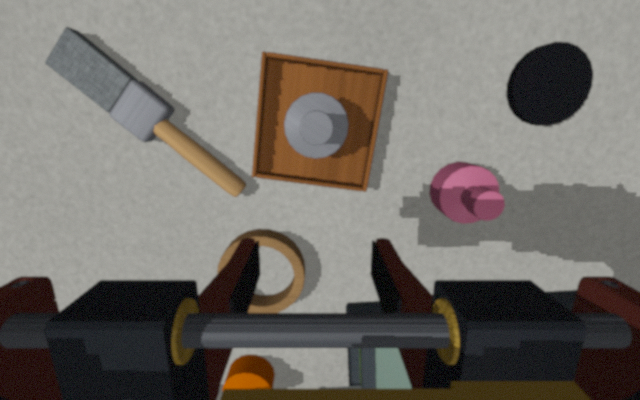

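View pics/s7.png

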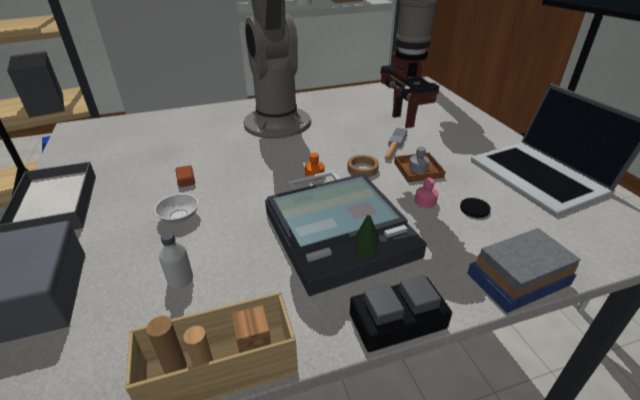

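The weight stands upright in the middle of the tray, at wrist (316,125). Moving to view the bar.

Emit:
servo_tool(steps=[[2,-32,5,0.01,50],[2,-35,5,0.01,40],[2,-35,5,0.01,30],[2,-35,5,0.01,30],[2,-35,0,0.01,30]])

```text
time_s: 10.32
tool_pos: [0.4526, 0.079, 0.1833]
tcp_rot: [3.139, -0.0, 1.645]
contact_force: [1.2, 0.3, -0.0]
grip_width: 0.0317
```

Emit:
servo_tool(steps=[[2,-35,0,0,30],[2,-35,0,0,30],[0,-35,0,0,30],[0,-25,0,0,30],[0,-10,0,0,30]])

```text
time_s: 10.73
tool_pos: [0.456, -0.0639, 0.1822]
tcp_rot: [3.141, 0.001, 1.639]
contact_force: [0.7, 0.4, -0.2]
grip_width: 0.0299
```

Emit:
servo_tool(steps=[[0,0,0,0,30],[0,0,0,0,30],[0,0,0,0,30]])

```text
time_s: 10.98
tool_pos: [0.4564, -0.0582, 0.1821]
tcp_rot: [3.141, -0.001, 1.647]
contact_force: [-0.2, -0.3, -0.0]
grip_width: 0.0302
```

```bash
python3 - <<'E'
from h import *
s=read_state();m=camera_model('wrist');np.save('m8.npy',m,allow_pickle=True);print(s['time_s'],s['tool_pos'],s['tcp_rot'],s['contact_force'],s['grip_width'],s['qpos'])
im=read_camera('wrist');cv2.imwrite('pics/w8.png',im[...,::-1])
E
```

```text
10.9833 [ 0.4563509  -0.05817871  0.18212542] [ 3.14108551e+00 -8.15662958e-04  1.64665827e+00] [-0.24680784 -0.31928732 -0.01068316] 0.030200104888157754 [ 0.42919894  0.20900083 -0.48904269  2.06715679  0.12442855  0.89264838
 -0.05317194]
```

View pics/w8.png

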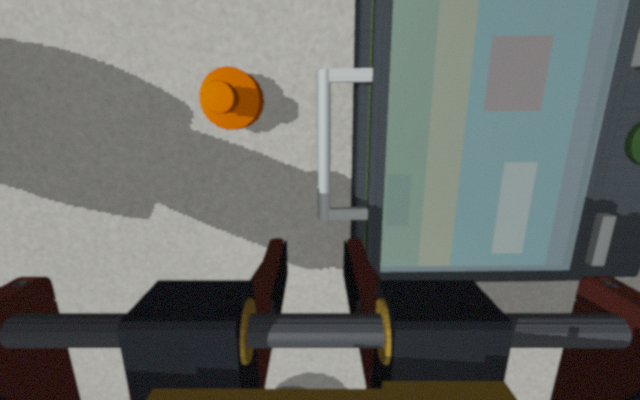

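The wrist view shows the bar running down columns 318-329, from row 68 to row 219. It is parallel to the image's vertical, so the yaw fits.

```bash
python3 - <<'E'
from h import *
m=np.load('m8.npy',allow_pickle=True).item()
im=cv2.imread('pics/w8.png').astype(int)
for r in(90,120,150,180):
    g=im[r].mean(1)[300:350];print(r,np.round(g[8:40]).astype(int))
a=plane(m,(323.3,75),.0525);b=plane(m,(324,213),.0525);print(a,b,(a+b)/2,np.linalg.norm(a-b),np.arctan2(-(a-b)[0],(a-b)[1]))
print(plane(m,(356,75),.0575),plane(m,(232,98),.03))
E
```

```text
90 [172 173 171 171 170 168 167 164 161 163 176 185 190 194 194 192 186 176
 164 152 138 130 140 154 164 165 166 169 169 167 166 164]
120 [168 170 172 171 171 170 170 165 160 162 175 184 190 193 194 192 182 173
 164 148 137 128 133 151 160 160 162 163 165 165 165 163]
150 [165 165 165 166 162 161 163 162 160 163 173 183 189 192 193 187 183 173
 162 147 135 125 138 156 166 168 167 166 163 162 162 162]
180 [118 121 118 117 118 115 115 115 113 129 152 176 185 191 188 186 180 170
 159 144 131 118 112 114 116 118 116 118 118 116 117 118]
[0.45521889 0.046587   0.0525    ] [ 0.46600483 -0.07333749  0.0525    ] [ 0.46061186 -0.01337524  0.0525    ] 0.12040854897727153 0.08969807506260298
[0.48185387 0.04813822 0.0575    ] [0.37401228 0.02291448 0.03      ]
```

The bar middle is at about (0.460, -0.0125) with yaw about 0.08. The inner finger clears the lid edge by about 11 mm. First I'll go above it, then down.

Emit:
servo_tool(steps=[[2,16,0,0,30],[2,20,0,0,30],[0,10,-20,0,30],[0,0,-30,0,30],[0,0,-20,0,30]])

```text
time_s: 11.45
tool_pos: [0.4598, -0.0116, 0.1108]
tcp_rot: [3.141, -0.001, 1.648]
contact_force: [-0.9, -0.9, -1.2]
grip_width: 0.03
```

Emit:
servo_tool(steps=[[0,0,0,0,30],[0,0,0,0,30],[0,0,0,0,30]])

```text
time_s: 11.7
tool_pos: [0.4608, -0.0134, 0.113]
tcp_rot: [3.14, -0.0, 1.645]
contact_force: [0.4, 0.5, 0.4]
grip_width: 0.0301
```

```bash
python3 - <<'E'
from h import *
s=read_state();m=camera_model('wrist');print(s['time_s'],s['tool_pos'],s['tcp_rot'],s['contact_force'],s['grip_width'])
im=read_camera('wrist');cv2.imwrite('pics/w9.png',im[...,::-1])
im=read_camera('scene');cv2.imwrite('pics/s9.png',cv2.resize(im[100:260,240:440,::-1],None,fx=3.5,fy=3.5,interpolation=cv2.INTER_CUBIC))
g=s['tool_pos'];print(proj(m,[[g[0],g[1],.0525],[.460,-.0125,.0525],[.4557,.0435,.0525]]))
for p in((324,120),(324,200)):print(plane(m,p,.0525))
E
```

```text
11.7 [ 0.46077262 -0.01343754  0.11298299] [ 3.14030194e+00 -3.34447271e-04  1.64510281e+00] [0.36694607 0.54397292 0.41241506] 0.030107810961463775
[[314.87986471 220.32487621]
 [313.90461864 219.01067836]
 [313.75539394 139.36120726]]
[0.46150057 0.0565304  0.0525    ]
[0.46604621 0.00210963 0.0525    ]
```

View pics/w9.png

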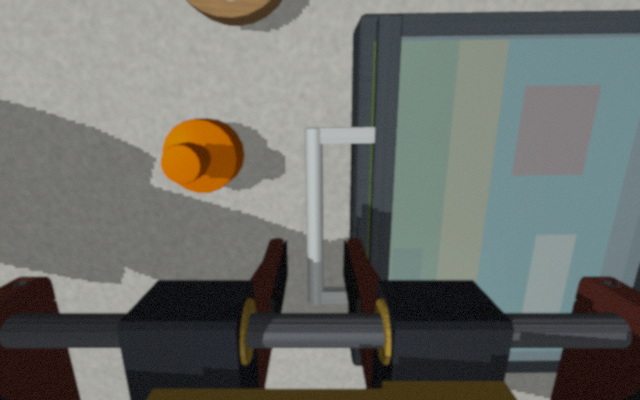

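View pics/s9.png

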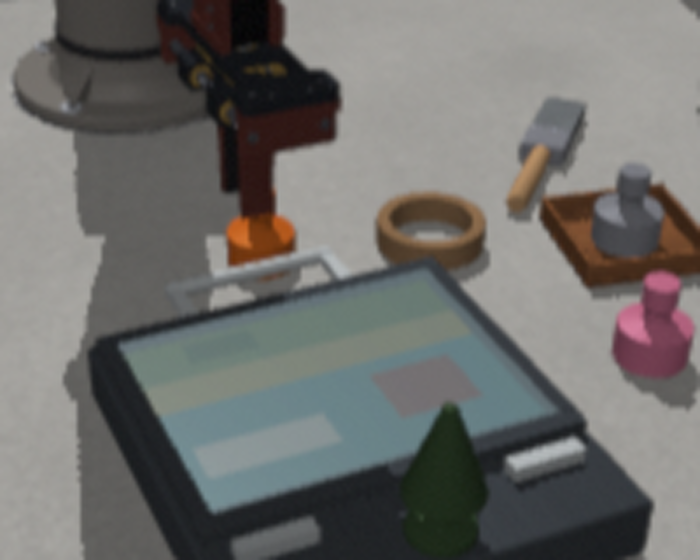

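The bar, at column 314, is centred between the fingertips, whose mid column is 315. Descending.

Emit:
servo_tool(steps=[[0,0,-15,0,30],[0,0,-20,0,30],[0,0,-20,0,30],[0,0,-15,0,30],[0,0,-8,0,30]])

```text
time_s: 12.22
tool_pos: [0.4601, -0.0146, 0.0335]
tcp_rot: [3.141, 0.0, 1.643]
contact_force: [-1.3, 0.4, -0.3]
grip_width: 0.0297
```

Emit:
servo_tool(steps=[[0,0,-2,0,30],[0,0,0,0,30],[0,0,0,0,30]])

```text
time_s: 12.47
tool_pos: [0.4608, -0.0144, 0.0329]
tcp_rot: [3.14, 0.0, 1.644]
contact_force: [0.1, 0.1, 0.1]
grip_width: 0.0298
```

Emit:
servo_tool(steps=[[0,0,0,0,15],[0,0,0,0,5],[0,0,0,0,5],[0,0,0,0,5],[0,0,0,0,5]], squeeze=20)

```text
time_s: 12.88
tool_pos: [0.4606, -0.0145, 0.0325]
tcp_rot: [3.14, 0.0, 1.644]
contact_force: [0.2, 0.3, 5.3]
grip_width: 0.0112
```

Emit:
servo_tool(steps=[[0,0,0,0,5],[0,0,0,0,5],[0,0,0,0,5]])

```text
time_s: 13.13
tool_pos: [0.4606, -0.0145, 0.0325]
tcp_rot: [3.141, 0.0, 1.644]
contact_force: [-0.1, -1.2, 6.4]
grip_width: 0.0113
```

The bar is gripped with an 11.3 mm opening. Raising it along the 250 mm arc, 2.25° per row.

Emit:
servo_tool(steps=[[0.2,0,9.8,0,5],[0.6,0,9.8,0,5],[0.9,0.1,9.8,0,5],[1.4,0.1,9.7,0,5],[1.7,0.1,9.7,0,5]])

```text
time_s: 13.55
tool_pos: [0.4667, -0.0139, 0.0822]
tcp_rot: [3.138, -0.0, 1.644]
contact_force: [8.8, -0.7, -5.4]
grip_width: 0.0111
```

Emit:
servo_tool(steps=[[0,0,0,0,5]])

```text
time_s: 13.63
tool_pos: [0.4669, -0.014, 0.0829]
tcp_rot: [3.137, 0.0, 1.644]
contact_force: [6.2, 0.3, -4.2]
grip_width: 0.0114
```

```bash
python3 - <<'E'
from h import *
s=read_state();print(s['time_s'],s['tool_pos'],s['tcp_rot'],s['contact_force'],s['wrist_torque'],s['grip_width'])
im=read_camera('scene');cv2.imwrite('pics/s10.png',cv2.resize(im[80:260,240:440,::-1],None,fx=3,fy=3,interpolation=cv2.INTER_CUBIC))
E
```

```text
13.6333 [ 0.4668999  -0.01398728  0.08293389] [3.13720622e+00 2.59404561e-06 1.64353567e+00] [ 6.15303762  0.30660268 -4.19631033] [-0.08273361 -1.20226556  0.10067699] 0.011408339046948346
```

View pics/s10.png

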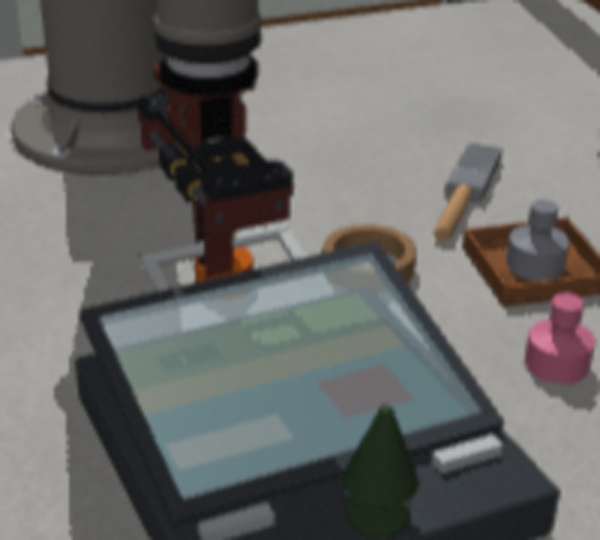

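The lid is rising with the bar. There is a 6 N pull toward the hinge, so I'll add a little x.

Emit:
servo_tool(steps=[[2.8,0.2,9.6,0,5],[2.9,0.2,9.5,0,5],[3.0,0.2,9.4,0,5],[3.4,0.3,9.2,0,5],[3.6,0.3,9.2,0,5]])

```text
time_s: 14.1
tool_pos: [0.4818, -0.0128, 0.1281]
tcp_rot: [3.139, -0.001, 1.644]
contact_force: [9.9, -0.3, -8.1]
grip_width: 0.0117
```

Emit:
servo_tool(steps=[[4.2,0.3,9.0,0,5],[4.3,0.3,8.8,0,5],[4.7,0.4,8.7,0,5],[4.9,0.4,8.4,0,5],[5.3,0.4,8.3,0,5]])

```text
time_s: 14.52
tool_pos: [0.5052, -0.0108, 0.1709]
tcp_rot: [3.139, -0.001, 1.644]
contact_force: [11.2, 1.0, -11.8]
grip_width: 0.0115
```

Emit:
servo_tool(steps=[[5.6,0.4,8.0,0,5],[6.0,0.5,7.9,0,5],[0,0,0,0,5]])

```text
time_s: 14.77
tool_pos: [0.5174, -0.0098, 0.1874]
tcp_rot: [3.138, -0.001, 1.644]
contact_force: [8.9, -0.2, -9.2]
grip_width: 0.0113
```

```bash
python3 - <<'E'
from h import *
s=read_state();print(s['time_s'],s['tool_pos'],s['tcp_rot'],s['contact_force'],s['wrist_torque'],s['grip_width'])
m=camera_model('wrist');np.save('m11.npy',m,allow_pickle=True)
im=read_camera('wrist');cv2.imwrite('pics/w11.png',im[...,::-1])
im=read_camera('scene');cv2.imwrite('pics/s11.png',cv2.resize(im[80:260,240:440,::-1],None,fx=3,fy=3,interpolation=cv2.INTER_CUBIC))
E
```

```text
14.7667 [ 0.51735109 -0.00975667  0.18742987] [ 3.13843089e+00 -8.51465013e-04  1.64404821e+00] [ 8.90544831 -0.15625096 -9.16078575] [ 0.06488755 -1.64175136  0.12107418] 0.011290714373776383
```

View pics/s11.png

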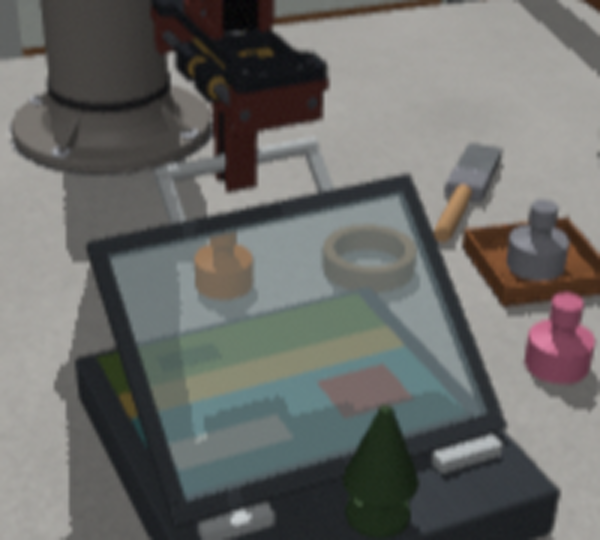

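View pics/w11.png

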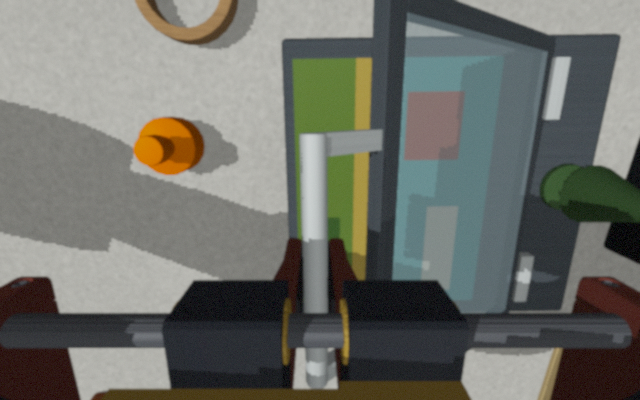

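The lid is at about 38° and held cleanly. The remaining move is about 21 mm in x and 22 mm in z.

Emit:
servo_tool(steps=[[7,0.5,7.5,0,5],[7,0.5,7,0,5],[5,0.4,5,0,5],[2.5,0.2,2,0,5],[0,0,0,0,5]])

```text
time_s: 15.28
tool_pos: [0.536, -0.0082, 0.2083]
tcp_rot: [-3.139, -0.0, 1.644]
contact_force: [-4.8, 1.7, 1.0]
grip_width: 0.011
```

Emit:
servo_tool(steps=[[0,0,0,0,5],[0,0,0,0,5],[0,0,0,0,5]])

```text
time_s: 15.53
tool_pos: [0.5356, -0.0082, 0.2079]
tcp_rot: [-3.139, -0.0, 1.644]
contact_force: [-4.7, 2.2, 0.5]
grip_width: 0.0114
```

```bash
python3 - <<'E'
from h import *
s=read_state();print(s['time_s'],s['tool_pos'],s['tcp_rot'],s['contact_force'],s['wrist_torque'],s['grip_width'])
m=camera_model('wrist');np.save('m12.npy',m,allow_pickle=True)
im=read_camera('wrist');cv2.imwrite('pics/w12.png',im[...,::-1])
im=read_camera('scene');cv2.imwrite('pics/s12.png',im[...,::-1]);cv2.imwrite('pics/s12c.png',cv2.resize(im[80:260,240:440,::-1],None,fx=3.3,fy=3.3,interpolation=cv2.INTER_CUBIC))
im=read_camera('top');cv2.imwrite('pics/t12.png',im[...,::-1]);cv2.imwrite('pics/t12c.png',cv2.resize(im[100:260,240:400,::-1],None,fx=3.6,fy=3.6,interpolation=cv2.INTER_CUBIC))
E
```

```text
15.5333 [ 0.53560686 -0.00823707  0.20787614] [-3.13922418e+00 -2.59820050e-04  1.64419069e+00] [-4.67950877  2.19674186  0.46429197] [0.521664   1.14317834 0.13335769] 0.011410621811581624
```

View pics/s12c.png

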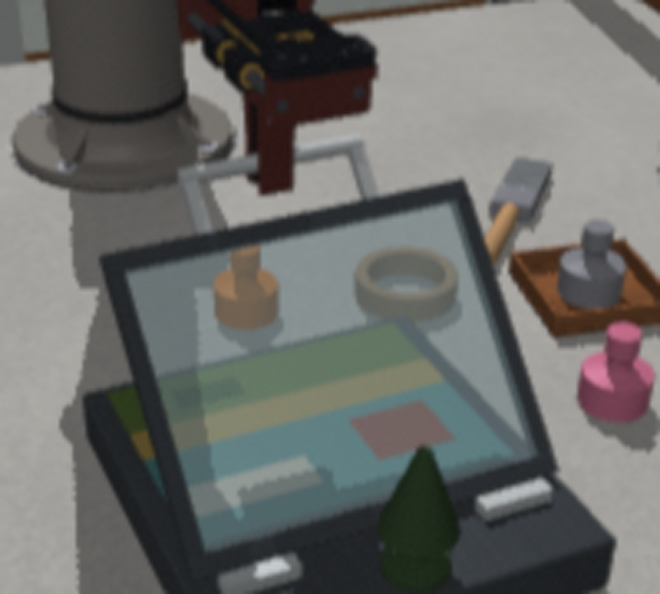

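View pics/t12c.png

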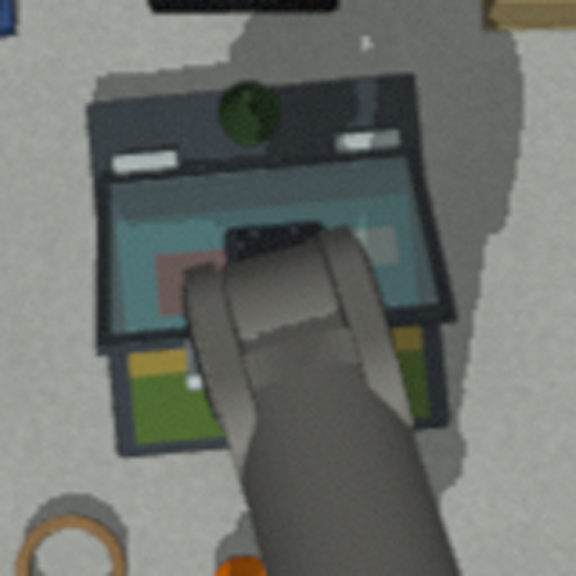

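View pics/w12.png

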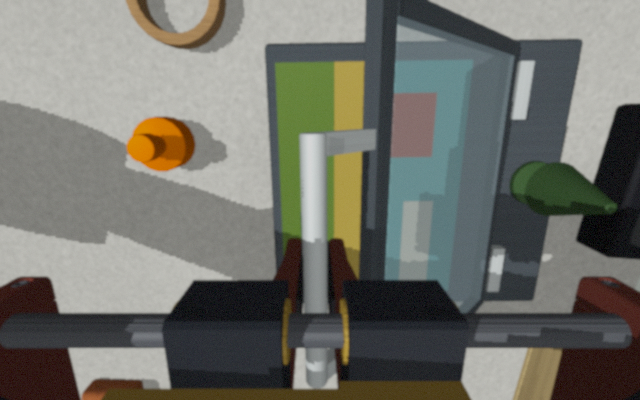

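The lid is raised with the bar in the grip. I'll triangulate a lid corner and the bar end from scene and top: scene crop (464,184), (104,260), (360,145), and top crop (98,352), (455,320), (193,383).

```bash
python3 - <<'E'
from h import *
T=camera_model('top');S=camera_model('scene')
t=lambda x,y:(240+(x+.5)/3.6-.5,100+(y+.5)/3.6-.5)
s=lambda x,y:(240+(x+.5)/3.3-.5,80+(y+.5)/3.3-.5)
H=np.array([.708,.0105]);yaw=.078;X=np.array([np.cos(yaw),np.sin(yaw)])
for n,a,b in(('L',(98,350),(464,184)),('R',(455,318),(104,260)),('barL',(193,383),(360,145))):
    p,e=two(T,t(*a),S,s(*b));u=(H-p[:2])@X;print(n,p,e,'r',np.hypot(u,p[2]-.0525),'deg',np.degrees(np.arctan2(p[2]-.0525,u)))
# bar height from wrist: use bar left end/arm; apparent bar width at row 180
m=np.load('m12.npy',allow_pickle=True).item()
im=cv2.imread('pics/w12.png').astype(int)
for r in(160,190,220):print(im[r].mean(1)[292:340].astype(int))
g=read_state();print(g['tool_pos'],proj(m,[[.5356,-.0082,z] for z in(.2279,)]))
for z in (.22,.225,.23,.235):
    print(z,plane(m,(301,190),z),plane(m,(328.5,190),z),np.linalg.norm(plane(m,(301,190),z)-plane(m,(328.5,190),z)), plane(m,(314,134),z))
E
```

```text
L [0.55479978 0.12613266 0.19545654] 0.0004988647491347632 r 0.20271462881271055 deg 44.84657329124311
R [ 0.5751258  -0.13048327  0.19437504] 0.0013533062277436402 r 0.20176243300958518 deg 44.68259071161716
barL [0.52914898 0.05765884 0.22369524] 0.0014609958126177466 r 0.2445492662622252 deg 44.430531280839155
[ 95  96  90  92  93  96  99 119 144 162 177 186 193 200 204 209 211 212
 213 210 210 208 204 201 196 192 188 181 173 166 160 148 139 125 112 101
  98  92  92  93  95 106 119 129 130 134 134 131]
[ 91  93  92  91  93  89  94 102 122 149 164 178 187 195 200 207 211 213
 212 212 210 206 204 200 197 193 187 182 174 165 158 149 137 124 111 102
  95  93  92  95  97 104 119 127 131 133 132 133]
[ 92  92  93  95  93  96  95  92  97 125 154 174 185 192 198 202 209 209
 211 212 209 206 203 197 197 193 187 182 175 168 159 149 136 124 115 102
  95  95  96  92  96 105 120 130 132 131 135 131]
[ 0.53560421 -0.00823381  0.20785666] [[314.82490658 273.42386085]]
0.22 [0.52613166 0.03056399 0.22      ] [0.53906772 0.0315426  0.22      ] 0.01297302229612866 [0.53033483 0.05681217 0.22      ]
0.225 [0.52627581 0.0317517  0.225     ] [0.53878214 0.0326978  0.225     ] 0.012542070329778398 [0.53033935 0.05712794 0.225     ]
0.23 [0.52641995 0.03293941 0.23      ] [0.53849657 0.033853   0.23      ] 0.012111118363428135 [0.53034387 0.05744371 0.23      ]
0.235 [0.5265641  0.03412712 0.235     ] [0.53821099 0.0350082  0.235     ] 0.011680166397077873 [0.53034839 0.05775948 0.235     ]
```

All the estimates agree on 44.4-44.9°. I'll raise it about 1 mm and check that it holds steady.

Emit:
servo_tool(steps=[[0,0,0.7,0,5],[0,0,0.6,0,5],[0,0,0,0,5],[0,0,0,0,5],[0,0,0,0,5]])

```text
time_s: 16.1
tool_pos: [0.5372, -0.0081, 0.2095]
tcp_rot: [3.141, -0.001, 1.644]
contact_force: [-0.0, 3.9, -4.4]
grip_width: 0.0115
```

Emit:
servo_tool(steps=[[0,0,0,0,5],[0,0,0,0,5],[0,0,0,0,5],[0,0,0,0,5],[0,0,0,0,5]])

```text
time_s: 16.52
tool_pos: [0.5372, -0.0081, 0.2095]
tcp_rot: [3.141, -0.001, 1.644]
contact_force: [0.9, 5.1, -3.8]
grip_width: 0.0114
```

```bash
python3 - <<'E'
from h import *
s=read_state();print(s['time_s'],s['tool_pos'],s['tcp_rot'],s['contact_force'],s['wrist_torque'],s['grip_width'],np.degrees(np.arcsin((s['tool_pos'][2]+.02-.0525)/.25)))
im=read_camera('scene');cv2.imwrite('pics/s13.png',im[...,::-1])
E
```

```text
16.5167 [ 0.53718915 -0.00812468  0.20950495] [ 3.14113614e+00 -6.10078205e-04  1.64416549e+00] [ 0.90060554  5.11881798 -3.84331746] [ 1.06148546 -0.1394323   0.13574251] 0.011371938531688774 45.07402987311018
```

View pics/s13.png

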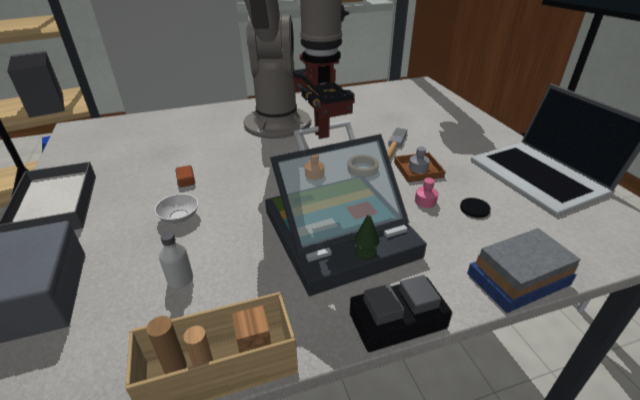

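The lid is steady at about 45.0°. The weight stands upright in the tray at (419,160), and the other objects have not moved. Handing in.

```bash
python3 -c "
from rig import *
print(sign_off())"
```

```text
the job is handed in; nothing more can be done
None
```

I took the steel weight off the glass by its knob, set it upright in the middle of the tray and let go only once it had touched down. I then raised the lid by the pull bar to about 45° and handed in at about 16.6 s, still gripping the bar.

**Last checks:**
- **Lid angle:** the tool height gave 45.1°, unchanged over the last 0.4 s. The camera check before the final 1.6 mm rise gave 44.4–44.8°; I did not repeat it afterwards.
- **Grip on the bar:** the opening was a steady 11.4 mm with about 6 N at the wrist. About 5 N of that was sideways, along the bar, and had built up during the hold; I left it.
- **Weight and surroundings:** the final picture shows the weight upright in the tray and the other objects in their places.

**Disagreement:** the scene camera put the tray centre about 16 mm away from where the top and wrist cameras did. I used the top and wrist value, and the pictures after the release show the weight well inside the tray.

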